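# Set the expanding drawer divider to its length mark and close its cam lever

### The arm

A 6-joint arm with a two-finger parallel gripper is mounted at the origin on the work surface. World frame = base frame: x ahead of the robot, y to its left, z up, the work surface at z = 0. Lengths are in m, angles in degrees, forces in N, time in s.
With the tool pointing down it reaches from about 0.35 to 0.875 m from the base axis. Payload 4.2 kg.
Tool frame: the origin (TCP) lies at the very end of the fingers, on their centre line; the grasp point (between the pads) lies 19 mm behind it; z points along the fingers, x is the direction in which the jaws open and shut, and the axes are right-handed (so a half turn about z gives the same grasp; the last joint's range is limited). The gripper opens to 85 mm and grips with 20 to 120 N. Pads are 22 mm wide; open, the fingers measure 114 mm over their backs; the gripper's body (76 mm by 85 mm) begins 54 mm behind the grasp point. The pads swing forward as they close: fully open they stand 13 mm farther back than shut.
Start: joints at [89.702, 22.042, 0.453, 0, -68.411, -14.817], TCP at [0.163, 0.603, 0.203] pointing down, gripper open.
Joint ranges: [-179.83, 179.83], [-69.29, 118.12], [-61.27, 80.66], [-181.25, 117.63], [-171.15, -9.14], [-177.46, 177.46]. Speed limits (degrees/s): [159.86, 159.86, 180, 180, 180, 180].

### API

Orientations are given as a 3x3 rotation matrix whose columns are the frame's x, y, z axes.
In Python, from cell import r gives the robot as it stands.
- The arm moves only by the shell command python3 -m crank 'ROWS' [OPENING] [FORCE]. ROWS is JSON, a list of rows, each a list of 4 numbers: the shift along the tool's x, y, z in units of 0.2 m (1.0 is 0.2 m), then the turn about the tool's z in units of pi rad (1.0 is pi rad). A call has 1 to 20 rows; each row is the pose to reach, as a shift and turn from the pose measured when the call began, along the tool's axes at that moment, turning the shorter way round; what a row does not reach only later rows make up. A row lasts 1/10 s, in which the tool goes at most 50 mm and 8.59 degrees, less where a joint would pass 70% of its speed; a pose out of reach is approached as far as the arm can. A call with a number of a shift or a turn outside -1 to 1 is refused whole. A call with a gripper value outside its range is refused whole. OPENING is the finger opening in mm, from 0 to 85.4, set as the call begins (- or left out, the last holds). The fingers move at their own pace and stop on an object; FORCE is the grip in N (left out, the last holds). Time passes only in rows, so rows that repeat a pose let the fingers close. It gives the time, the measured TCP pose, the force and the opening at its end, in the units of the state.
- r.sense(): the state, without advancing time (a new reading comes with each control period).
- r.read_camera(name): name is "side" or "top"; returns the picture (400x640x3 uint8, red, green, blue); there is no depth.
- r.camera_model(name): a dict with "mtx" (3x3 intrinsics, pixels), "world_to_cam" (4x4, takes a point from world to camera coordinates). Camera axes: x right, y down, z forward; pixel columns grow to the right and rows downward; lengths in m; the calibration is good to about 2 mm. A picture is of the moment at which its call begins. camera_model takes no time and is no camera call.
- r.finish_job(): hands the job in, once; it reports no verdict.
Trained networks look in the newest picture that a camera, given by its name, has taken for a name from the list of things; names that differ only in an ending like _2 or _b are one class to them, and where a whole thing is asked for, a point or a joint stands for the part that bears it (a point fixed in the world has none). Each returns a list of dicts, best first, with "score" (0 to 1); they miss things now and then, are a little off and sometimes report something else, mostly with a low value. They report only what shows in the picture. A call takes as long as a camera call.
- r.spot_in(camera, target): "rect" ([left, top, width, height] in pixels, round what is visible of it).
The state is a dict: "clock": time; "joints": joint angles; "qd": joint speeds; "joint_torque": joint torques, N m; "tool_pos": TCP position; "orientation": TCP orientation; "wrist_force": force on the tool from outside, world axes, zero at the start; "moment": the same for the moment, N m; "finger_gap": finger opening in m.
Only numpy, scipy, OpenCV 4.12 (cv2) and the standard library are available. Lean on these libraries where they do the work, as an engineer would, in place of code of your own. Each camera call takes 0.05 s, during which the arm holds its last target.

### The job

Set the expanding divider in the drawer: first, with its leg still fully in, turn the blue key until its white nose faces the white line on the housing; then take the black bar at the end of the leg by its long arm and draw it out against the spring until it is level with the red marker. Keeping hold of the bar there, slide the orange lever fully shut, so that it lies parallel to the leg. Finish while still holding the bar at the marker, without letting go, and leave the jars, mortar and cup undisturbed.

Things in the scene. Friction and masses are not known exactly. Their poses are not given: they have to be found in the camera images.
- divider: Fixed divider unit on the drawer floor (6 mm above the work surface; drawer walls 50 mm tall). Origin: on its underside, below the leg's centre line; x runs along the leg, which slides out towards -x (roughly to the robot), z up. Dark housing 32 mm high, x -45 to +70 mm, y -30 to +30 mm; foot plate 4 mm thick, y -78 to +10 mm, and 20 mm high ruler along y = -66 mm reach out to x = -230 mm.
- key_grip (a point): Point on the key's vertical axis at gripping height, 56 mm above the divider's underside, at divider x = +25 mm, y = 0. The key: a blue upright blade 46 mm long, 12 mm thick, 36 to 68 mm above that underside, on a black disc of 48 mm diameter, 4 mm thick, on the housing top. The white end of the blade is its nose. The white line on the housing top runs along y = 0 on the key's -x side.
- key (a joint): Key angle in rad, positive anticlockwise seen from above. 0: the nose points along the divider's -x, at the white line, blade parallel to the leg. It starts at 0.6 to 1.3 and must be turned clockwise back to 0. Light friction (0.05 N m), stays where it is left.
- leg (a joint): How far the leg is drawn out in m: 0 fully in (start), 0.11 the end of its travel. A spring pulls it in with 2 N at 0, rising by 0.4 N per 10 mm; it goes back in if let go, even with the lever shut, so the bar must stay held.
- bar_grip (a point): Gripping point on the black cross bar's long free arm (y = +100 mm, 32 mm above the divider's underside). The bar is fixed across the leg's end: 12 mm thick (x), 29 to 41 mm above that underside, y -50 to +122 mm, centre line at divider x = -115 mm with the leg in; the leg, 14 mm wide, meets it at y = 0. Room here for 35 mm wide fingers; a loosened grip can run along the bar.
- leg_index (a point): End of the bar's short arm on its centre line (y = -50 mm, 35 mm above the divider's underside), with a white line on top; this is what must be level with the red marker along the leg.
- marker: Red marker with an upright red fin 4 mm thick, 18 mm across, 24 mm tall, fixed on the ruler, 6 mm beyond the bar's short end. Origin: underside centre, on the ruler's top; axes as the divider's. Level means leg_index at marker x = 0; this needs the leg drawn out by 35 to 75 mm, differing each time.
- lever (a joint): Lever angle in rad. 0: shut, at its stop, parallel to the leg; starts open at 0.40 to 0.56, tip swung towards the divider's +y. Light friction (1.5 N at the bar), stays where it is left. It turns about a vertical pin carried by the leg, 53 mm from the bar's centre line towards the housing, at divider y = +20 mm.
- lever_tip (a point): Middle of the orange lever's free end, 100 mm from its pin. The arm is 102 mm long from its pin, 12 mm wide, 16 to 26 mm above the divider's underside: it passes 3 mm under the bar and reaches beyond it, so fingertips astride the bar, reaching down to 13 mm above that underside, push its side as they run along the bar towards -y. Shut, its near side is at y = +26 mm.
- jar1: Amber glass jar with a steel twist cap, 54 mm diameter, 75 mm tall, origin at the centre of its underside, z up. A bystander: leave it standing.
- jar2: Amber glass jar with a steel twist cap, 54 mm diameter, 75 mm tall, origin at the centre of its underside, z up. A bystander: leave it standing.
- jar3: Amber glass jar with a steel twist cap, 54 mm diameter, 75 mm tall, origin at the centre of its underside, z up. A bystander: leave it standing.
- mortar: Grey stoneware mortar, 96 mm diameter, 62 mm tall, its pestle fixed leaning in it up to about 105 mm; origin at the centre of its underside. A bystander.
- cup: Steel measuring cup, 64 mm diameter, 45 mm tall, origin at the centre of its underside. A bystander.

How it is judged (in metres and radians):
On the way, in this order (a step that is already met when the one before it is completed fails the run):
1. the key's nose faces the white line, leg still in (value of joint key between -0.14 and 0.14 rad and value of joint leg below 0.015 m), for 0.2 s.
2. the bar is held level with the red marker, the lever still open (x of leg_index in the frame of marker between -0.007 and 0.007 m and contact force between the fingers and leg_c0 above 0.8 N and value of joint key between -0.14 and 0.14 rad and value of joint lever above 0.3 rad), for 0.3 s.
3. the lever is shut with the bar held at the marker (x of leg_index in the frame of marker between -0.007 and 0.007 m and contact force between the fingers and leg_c0 above 0.8 N and value of joint lever below 0.09 rad), for 0.2 s.
At the end, for the whole second after the job is handed in: The key is within 0.14 rad of the white line, the bar's index within 7 mm of the red marker along the leg and at rest, the lever within 0.09 rad of shut, and the fingers are still holding the bar (over 0.8 N between fingers and bar) (all of step 3 and value of joint key between -0.14 and 0.14 rad and velocity of joint leg between -0.01 and 0.01 m/s); the arm keeps its last pose, push and grip.
It fails at once if the lever is pushed towards shut while the bar is not held near the marker (15 mm) (value of joint lever below 0.22 rad and not (x of leg_index in the frame of marker between -0.015 and 0.015 m)).
It fails at once if a jar, the mortar or the cup is pushed away (25 mm) or tipped over (distance of any of jar1, jar2, jar3, mortar, cup from where it was at the start of the episode above 0.025 m or angle between any of jar1, jar2, jar3, mortar, cup's own z axis and vertical above 0.4 rad).
It also fails if it takes over 50 s, if anything falls off the work surface, if the arm or the gripper's body presses on something with over 40 N, if the wrist force passes 120 N, or if a joint passes its speed limit or range.

## Working session

There is one attempt and no reset: what is moved stays moved. The work goes in short steps, Python scripts to look and compute and a shell command to move; the robot and the scene stay as the last step left them, time stands still between calls to the robot, and variables do not carry over. Pictures are saved under pics/ and viewed, and the job is handed in when it is done.

```bash
ls; mkdir -p pics
python3 - <<'E'
from cell import r
import cv2
s=r.sense();print(s['clock'],s['tool_pos'],s['orientation'],s['finger_gap'])
for n in('side','top'):
    im=r.read_camera(n);cv2.imwrite(f'pics/{n}0.png',im[:,:,::-1])
    m=r.camera_model(n);print(n,m)
    for t in('divider','key_grip','marker','bar_grip','leg_index','lever_tip'):
        print(t,[(round(d['score'],2),d['rect']) for d in r.spot_in(n,t)[:2]])
E
```

```text
pics
0.0 [0.16277304 0.60275141 0.20181758] [[-2.60936662e-01 -9.65355799e-01 -4.89790768e-04]
 [-9.65353446e-01  2.60937108e-01 -2.13304196e-03]
 [ 2.18694901e-03 -8.37676417e-05 -9.99997605e-01]] 0.08557853665088973
side {'mtx': array([[441.76659852,   0.        , 323.45924421],
       [  0.        , 441.76659852, 201.63133087],
       [  0.        ,   0.        ,   1.        ]]), 'world_to_cam': array([[ 0.88817024, -0.45949579,  0.00415317, -0.51915275],
       [-0.21983658, -0.43282933, -0.87426006,  0.19225318],
       [ 0.40351643,  0.77557875, -0.48544011,  0.83974422],
       [ 0.        ,  0.        ,  0.        ,  1.        ]])}
divider [(0.83, [270.6, 192.4, 128.4, 62.1])]
key_grip [(0.66, [368.4, 190.2, 18.8, 25.2])]
marker [(0.57, [305.1, 232.6, 1.3, 9.2]), (0.46, [319.8, 309.0, 33.8, 55.7])]
bar_grip [(0.73, [296.2, 193.6, 94.9, 35.8])]
leg_index [(0.77, [298.9, 193.7, 89.9, 37.9])]
lever_tip [(0.58, [297.6, 206.8, 12.6, 8.3])]
top {'mtx': array([[396.02592593,   0.        , 318.4623659 ],
       [  0.        , 396.02592593, 206.86390902],
       [  0.        ,   0.        ,   1.        ]]), 'world_to_cam': array([[ 0.06756154, -0.99771392, -0.00154249, -0.04116137],
       [-0.97583234, -0.06575762, -0.2083919 ,  0.58025598],
       [ 0.20781407,  0.0155845 , -0.97804419,  0.90928046],
       [ 0.        ,  0.        ,  0.        ,  1.        ]])}
divider [(0.94, [272.4, 149.2, 94.8, 120.1]), (0.62, [326.9, 153.2, 14.3, 17.9])]
key_grip [(0.74, [328.5, 152.0, 14.5, 19.3])]
marker []
bar_grip [(0.58, [275.6, 148.7, 61.3, 75.0])]
leg_index [(0.75, [273.5, 150.3, 66.9, 75.1])]
lever_tip [(0.6, [290.1, 197.8, 24.9, 21.9])]
```

Run:
```python
import cv2
a=cv2.imread('pics/top0.png');cv2.imwrite('pics/top0c.png',cv2.resize(a[120:300,220:440],None,fx=3.5,fy=3.3,interpolation=cv2.INTER_CUBIC))
a=cv2.imread('pics/side0.png');cv2.imwrite('pics/side0c.png',cv2.resize(a[160:300,240:440],None,fx=4,fy=4,interpolation=cv2.INTER_CUBIC))
```

```text
(no output)
```

View pics/top0.png

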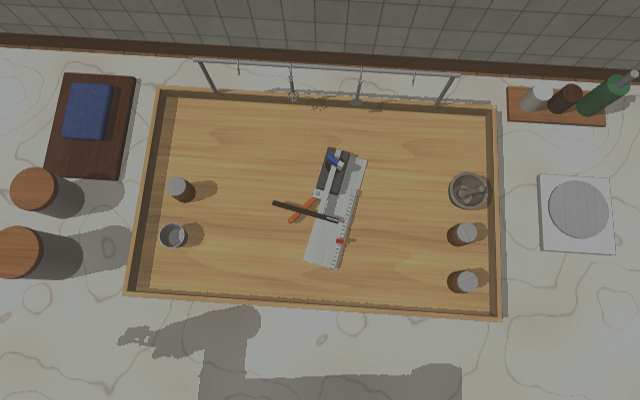

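View pics/side0.png

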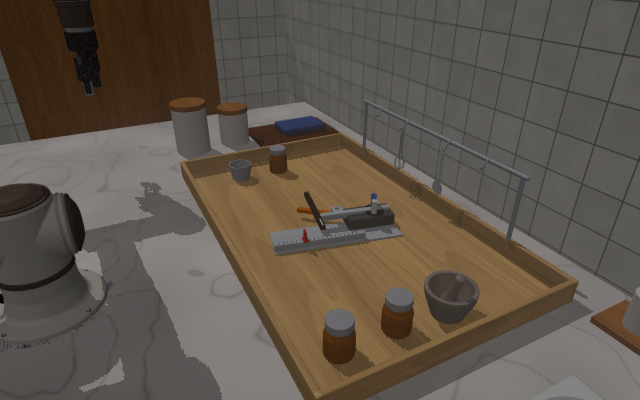

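```bash
ls -la pics
```

```text
total 1420
drwxr-xr-x 2 agent agent   4096 Dec  6 15:38 .
drwxr-xr-x 3 agent agent   4096 Dec  6 15:37 ..
-rw-r--r-- 1 agent agent 361378 Dec  6 15:37 side0.png
-rw-r--r-- 1 agent agent 376828 Dec  6 15:38 side0c.png
-rw-r--r-- 1 agent agent 343837 Dec  6 15:37 top0.png
-rw-r--r-- 1 agent agent 359893 Dec  6 15:38 top0c.png
```

View pics/top0c.png

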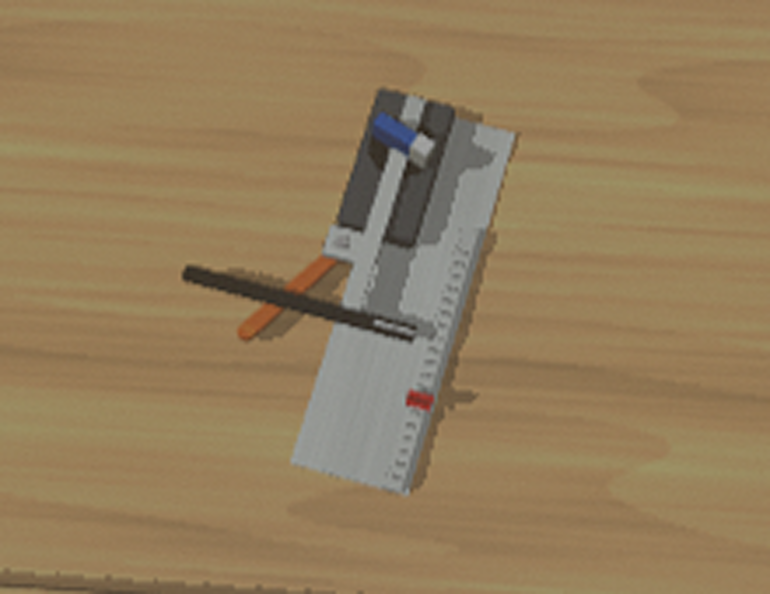

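View pics/side0c.png

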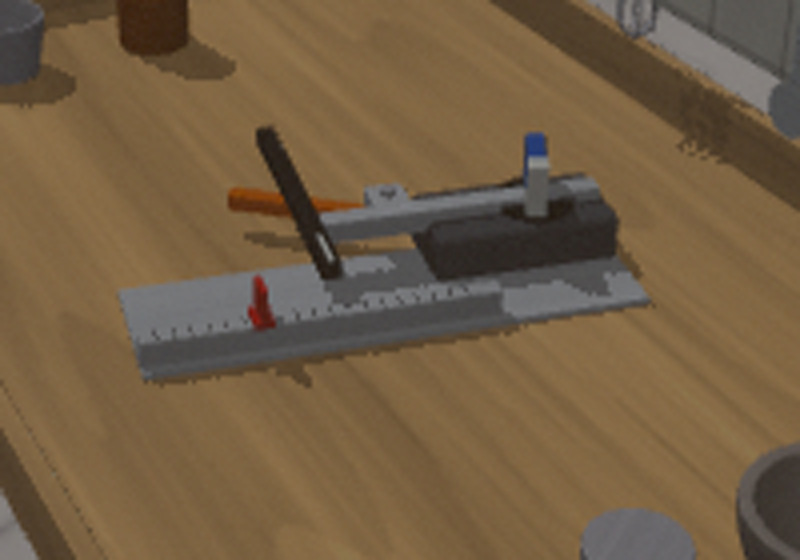

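```bash
cat > h.py <<'E'
import numpy as np
from cell import r
M={n:r.camera_model(n) for n in('side','top')}
def proj(n,P):
    m=M[n];p=m['world_to_cam']@np.append(P,1);q=m['mtx']@p[:3];return q[:2]/q[2]
def ray(n,px,z):
    m=M[n];R=m['world_to_cam'][:3,:3];t=m['world_to_cam'][:3,3]
    d=R.T@np.linalg.inv(m['mtx'])@np.array([px[0],px[1],1]);c=-R.T@t
    return c+d*(z-c[2])/d[2]
def tw(p,a):
    c,s=np.cos(p[2]),np.sin(p[2]);return np.array([p[0]+c*a[0]-s*a[1],p[1]+s*a[0]+c*a[1],0.006+a[2]])
def inv(p,w):
    c,s=np.cos(p[2]),np.sin(p[2]);d=w[:2]-np.array(p[:2]);return np.array([c*d[0]+s*d[1],-s*d[0]+c*d[1],w[2]-.006])
E
python3 - <<'E'
from h import *
from scipy.optimize import least_squares
T=lambda u,v:(220+u/3.5,120+v/3.3)
S=lambda u,v:(240+u/4,160+v/4)
C=[('top',(-115,122,41),T(186,272)),('top',(-115,-50,41),T(414,334)),('top',(-230,10,4),T(290,464)),
('top',(70,30,32),T(380,88)),('top',(70,-30,32),T(455,107)),('top',(-45,-30,32),T(413,245)),('top',(-45,30,32),T(337,225)),
('side',(-115,122,41),S(265,130)),('side',(-115,-50,41),S(332,272)),('side',(-230,10,4),S(120,290)),('side',(-230,-78,4),S(143,374)),('side',(70,-78,4),S(650,302))]
f=lambda p:np.concatenate([proj(n,tw(p,np.array(a)/1e3))-px for n,a,px in C])
s=least_squares(f,[.6,.0,-.3],loss='soft_l1');p=s.x
print(p,np.degrees(p[2]));print(f(p).reshape(-1,2).round(1))
print('marker base side',inv(p,ray('side',S(262,325),.006+.020)))
print('marker top side z44',inv(p,ray('side',S(260,278),.006+.049)), inv(p,ray('top',T(420,400),.006+.045)),inv(p,ray('top',T(420,400),.006+.03)))
print('tip',inv(p,ray('top',T(246,332),.032)),inv(p,ray('side',S(233,193),.032)))
print('key nose/tail',inv(p,ray('top',T(425,148),.074)),inv(p,ray('top',T(382,120),.074)))
print('key top side nose/tail', inv(p,ray('side',S(537,160),.074)), inv(p,ray('side',S(536,136),.074)))
print('key_grip',tw(p,(.025,0,.056)),'bar_grip',tw(p,(-.115,.1,.032)))
print(r.spot_in('side','marker'))
E
```

```text
[ 0.67528026 -0.03162457 -0.21359507] -12.23809607032915
[[-0.1 -0.1]
 [ 1.3 -0.1]
 [ 0.7 -0.1]
 [ 0.1 -0.9]
 [ 1.  -0.5]
 [ 1.1 -0.9]
 [ 0.1 -1.2]
 [-1.2 -1.2]
 [-0.7 -2.4]
 [-1.6 -0.1]
 [-1.1  0.2]
 [-0.7 -1. ]]
marker base side [-0.15909005 -0.07114911  0.02      ]
marker top side z44 [-0.1590578 -0.0681735  0.049    ] [-0.16318262 -0.06423681  0.045     ] [-0.16117434 -0.06448496  0.03      ]
tip [-0.14521335  0.06902012  0.026     ] [-0.145534    0.06607941  0.026     ]
key nose/tail [ 0.01742421 -0.0167086   0.068     ] [0.03022822 0.01848003 0.068     ]
key top side nose/tail [ 0.02220211 -0.01293825  0.068     ] [0.03243133 0.01560481 0.068     ]
key_grip [ 0.69971214 -0.03692393  0.062     ] bar_grip [0.58409108 0.09048003 0.038     ]
[{'rect': [305.1, 232.6, 1.3, 9.2], 'score': 0.57}, {'rect': [319.8, 309.0, 33.8, 55.7], 'score': 0.46}]
```

```bash
cat > go.py <<'E'
import sys,numpy as np
from h import *
def rel(x,y,z,yaw):
    s=r.sense();R=np.array(s['orientation']);d=R.T@(np.array([x,y,z])-s['tool_pos'])
    a=np.degrees(np.arctan2(R[1,0],R[0,0]));phi=(a-yaw+180)%360-180
    print('clk %.2f'%s['clock'],'pos',np.round(s['tool_pos'],4),'yaw %.1f'%a,'gap %.4f'%s['finger_gap'],'F',np.round(s['wrist_force'],1),'j',np.round(s['joints'],0))
    print('shift units',np.round(d/.2,3),'turn units',round(phi/180,3))
if __name__=='__main__': rel(*map(float,sys.argv[1:5]))
E
python3 go.py 0.7 -0.037 0.14 147.8
python3 - <<'E'
from go import *
# first leg
rel(.163+.537*.3,.603-.64*.3,.203,-105.1-35)
E
```

```text
clk 0.75 pos [0.1629 0.6034 0.203 ] yaw -105.1 gap 0.0852 F [ 0.4 -0.7  0.2] j [ 90.  22.   0.  -0. -68. -15.]
shift units [ 2.391 -3.427  0.315] turn units 0.595
clk 0.75 pos [0.1629 0.6034 0.203 ] yaw -105.1 gap 0.0852 F [ 0.4 -0.7  0.2] j [ 90.  22.   0.  -0. -68. -15.]
shift units [ 0.718 -1.029 -0.   ] turn units 0.194
```

```bash
python3 -m crank '[[0.18,-0.25,0,0.05],[0.35,-0.5,0,0.1],[0.52,-0.75,0,0.15],[0.69,-0.98,0,0.19],[0.69,-0.98,0,0.19]]' 50 && python3 go.py 0.7 -0.037 0.14 147.8
```

```text
clock: 1.25
tool_pos: [0.3173, 0.4169, 0.2033]
orientation: [[-0.76, -0.65, 0.0], [-0.65, 0.76, 0.0], [-0.0, 0.0, -1.0]]
wrist_force: [1.1, 0.8, 0.4]
finger_gap: 0.0498
clk 1.25 pos [0.3173 0.4169 0.2033] yaw -139.5 gap 0.0498 F [1.1 0.8 0.4] j [ 70.  12. -14.   0. -64. -30.]
shift units [ 0.02  -2.968  0.316] turn units 0.404
```

```bash
python3 -m crank '[[0,-0.25,0.03,0.04],[0,-0.5,0.06,0.08],[0,-0.75,0.08,0.11],[0,-0.98,0.1,0.14],[0,-1,0.1,0.14]]' && python3 go.py 0.7 -0.037 0.14 147.8
```

```text
clock: 1.75
tool_pos: [0.4492, 0.2608, 0.1827]
orientation: [[-0.967, -0.257, -0.001], [-0.257, 0.967, -0.001], [0.001, -0.001, -1.0]]
wrist_force: [-0.2, 0.8, -1.5]
finger_gap: 0.05
clk 1.75 pos [0.4492 0.2608 0.1827] yaw -165.1 gap 0.0500 F [-0.2  0.8 -1.5] j [ 48.  13. -16.   0. -61. -33.]
shift units [-0.83  -1.761  0.214] turn units 0.261
```

```bash
python3 -m crank '[[-0.11,-0.23,0.03,0.04],[-0.22,-0.46,0.06,0.08],[-0.33,-0.7,0.08,0.11],[-0.44,-0.94,0.1,0.14],[-0.44,-0.94,0.1,0.14]]' && python3 go.py 0.7 -0.037 0.14 147.8
```

```text
clock: 2.25
tool_pos: [0.5844, 0.0988, 0.1619]
orientation: [[-0.983, 0.184, -0.001], [0.184, 0.983, -0.002], [0.001, -0.002, -1.0]]
wrist_force: [-0.1, 0.2, 0.2]
finger_gap: 0.0496
clk 2.25 pos [0.5844 0.0988 0.1619] yaw 169.4 gap 0.0496 F [-0.1  0.2  0.2] j [ 25.  21.  -8.   0. -62. -36.]
shift units [-0.693 -0.561  0.11 ] turn units 0.12
```

```bash
python3 -m crank '[[-0.18,-0.14,0.03,0.04],[-0.35,-0.28,0.06,0.08],[-0.53,-0.43,0.08,0.12],[-0.693,-0.561,0.11,0.12],[-0.693,-0.561,0.11,0.12],[-0.693,-0.561,0.11,0.12],[-0.693,-0.561,0.11,0.12]]' && python3 go.py 0.7 -0.037 0.047 147.8
python3 - <<'E'
from cell import r
import cv2
for n in('side','top'):
    im=r.read_camera(n)[:,:,::-1]
    c=im[110:290,240:460] if n=='side' else im[120:300,220:440]
    cv2.imwrite(f'pics/{n}1.png',cv2.resize(c,None,fx=3.5,fy=3.3,interpolation=cv2.INTER_CUBIC))
E
```

```text
clock: 2.95
tool_pos: [0.6995, -0.0357, 0.1404]
orientation: [[-0.847, 0.531, -0.001], [0.531, 0.847, -0.002], [0.0, -0.002, -1.0]]
wrist_force: [-0.7, 1.7, -0.6]
finger_gap: 0.0498
clk 2.95 pos [ 0.6995 -0.0357  0.1404] yaw 147.9 gap 0.0498 F [-0.7  1.7 -0.6] j [ 10.  32.   7.   0. -66. -42.]
shift units [-0.006 -0.003  0.467] turn units 0.001
```

View pics/side1.png

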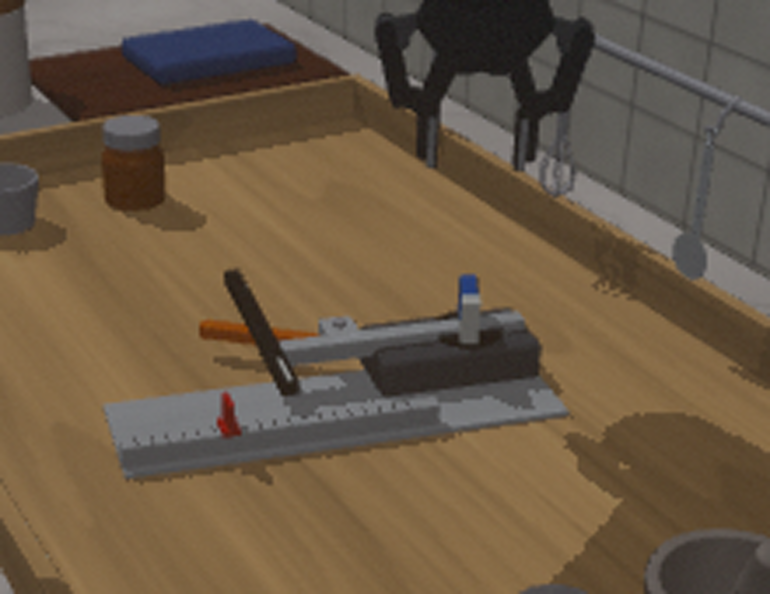

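View pics/top1.png

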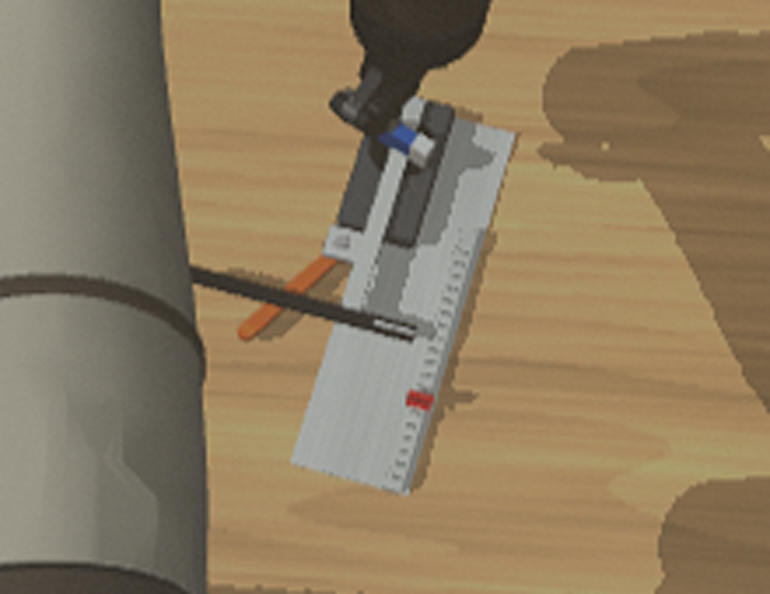

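The side picture shows the open fingers (tips around (428,165) and (522,168) in the crop) above the key at (468,300), with the jaw axis across the blade. I'll descend.

```bash
python3 -m crank '[[-0.006,-0.003,0.2,0],[-0.006,-0.003,0.4,0],[-0.006,-0.003,0.46,0],[-0.006,-0.003,0.46,0],[-0.006,-0.003,0.46,0]]' 50 30 && python3 -m crank '[[0,0,0,0],[0,0,0,0],[0,0,0,0],[0,0,0,0],[0,0,0,0]]' 0 30; python3 go.py 0.6997 -0.0369 0.047 77.8
python3 - <<'E'
from cell import r
import cv2
for n in('side',):
    im=r.read_camera(n)[:,:,::-1]
    c=im[110:290,240:460] if n=='side' else im[120:300,220:440]
    cv2.imwrite(f'pics/{n}2.png',cv2.resize(c,None,fx=3.5,fy=3.3,interpolation=cv2.INTER_CUBIC))
E
```

```text
clock: 3.55
tool_pos: [0.7016, -0.0362, 0.0511]
orientation: [[-0.848, 0.53, 0.003], [0.53, 0.848, -0.002], [-0.004, -0.0, -1.0]]
wrist_force: [0.8, 0.6, 0.6]
finger_gap: 0.0499
clock: 4.05
tool_pos: [0.7016, -0.0363, 0.0513]
orientation: [[-0.848, 0.53, 0.003], [0.53, 0.848, -0.002], [-0.004, 0.0, -1.0]]
wrist_force: [-0.0, 1.4, 0.5]
finger_gap: 0.0
clk 4.05 pos [ 0.7016 -0.0363  0.0513] yaw 148.0 gap 0.0000 F [-0.   1.4  0.5] j [ 10.  36.   2.   0. -55. -42.]
shift units [ 0.007 -0.008  0.021] turn units 0.39
```

View pics/side2.png

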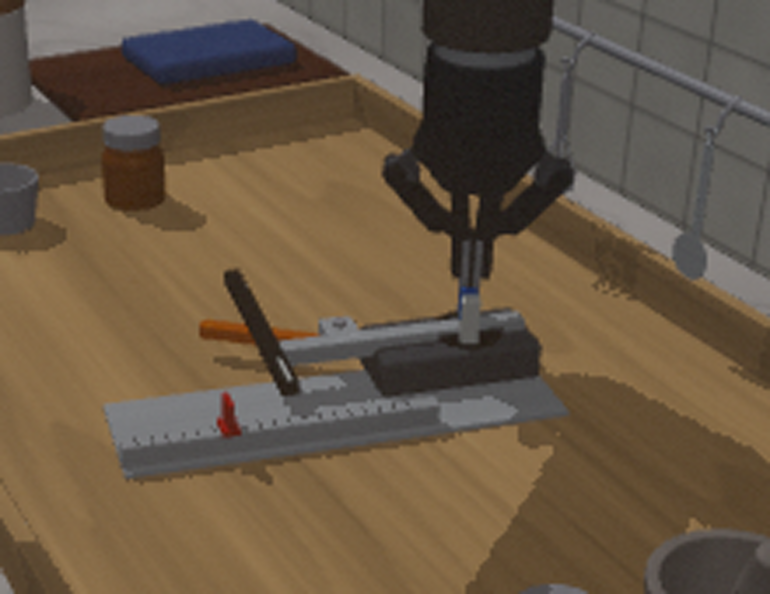

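Run:
```python
from h import *
p=[.67528,-.03162,-.2136]
for P in ([.7016,-.0363,.0513],tw(p,(.025,0,.068)),tw(p,(.025,0,.056))):
    q=proj('side',np.array(P)); print((q-[240,110])*[3.5,3.3])
```

```text
[466.81656375 314.48161977]
[466.94441571 288.2060321 ]
[465.9141573  302.66668653]
```

Run:
```python
from h import *
import cv2
print(proj('side',np.array([.1628,.6028,.2018])),proj('top',np.array([.1628,.6028,.2018])))
im=r.read_camera('side')[:,:,::-1]
cv2.imwrite('pics/z2.png',cv2.resize(im[150:230,330:430],None,fx=7,fy=7,interpolation=cv2.INTER_CUBIC))
a=cv2.imread('pics/side0.png');cv2.imwrite('pics/z0.png',cv2.resize(a[20:120,40:140],None,fx=5,fy=5,interpolation=cv2.INTER_CUBIC))
```

```text
[ 97.99966749 104.31351456] [-12.93025733 385.01598334]
```

View pics/z2.png

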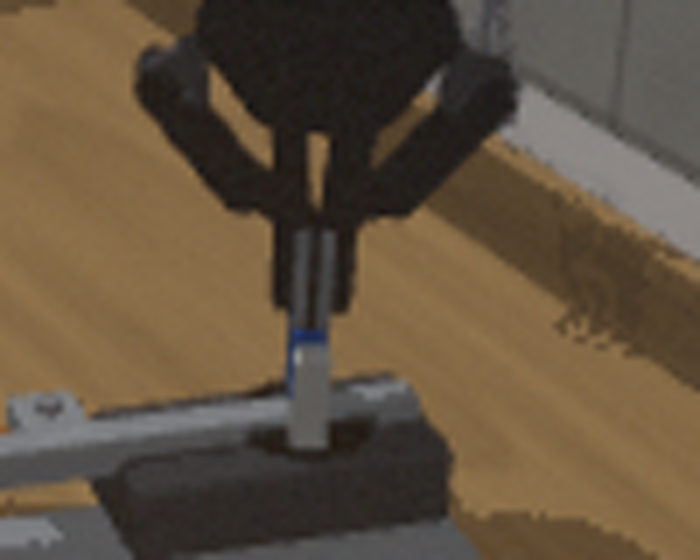

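View pics/z0.png

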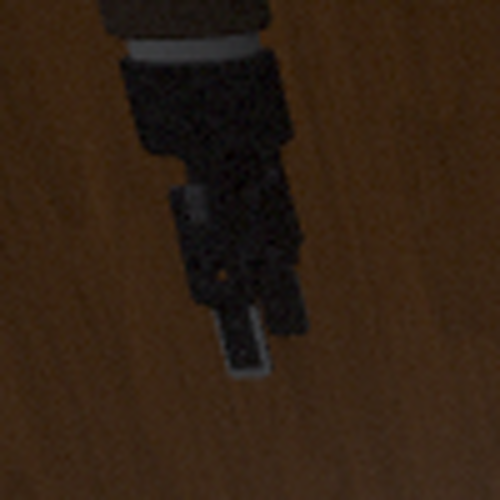

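Run:
```python
from h import *
import cv2
im=r.read_camera('top')[:,:,::-1]
cv2.imwrite('pics/t2.png',cv2.resize(im[110:210,280:400],None,fx=6,fy=6,interpolation=cv2.INTER_CUBIC))
P=np.array(r.sense()['tool_pos']);print(P)
for dz in(0,.03,.1,.15): print(dz,(proj('top',P+[0,0,dz])-[280,110])*6,(proj('side',P+[0,0,dz])-[330,150])*7)
```

```text
[ 0.70156234 -0.03627963  0.05102793]
0 [330.95579802 314.85544802] [303.46279714 387.76497364]
0.03 [333.85707848 291.61082809] [308.64722923 311.27736116]
0.1 [341.35688715 231.5234963 ] [321.31918046 124.32394363]
0.15 [347.44676434 182.73232205] [330.89937082 -17.01572026]
```

View pics/t2.png

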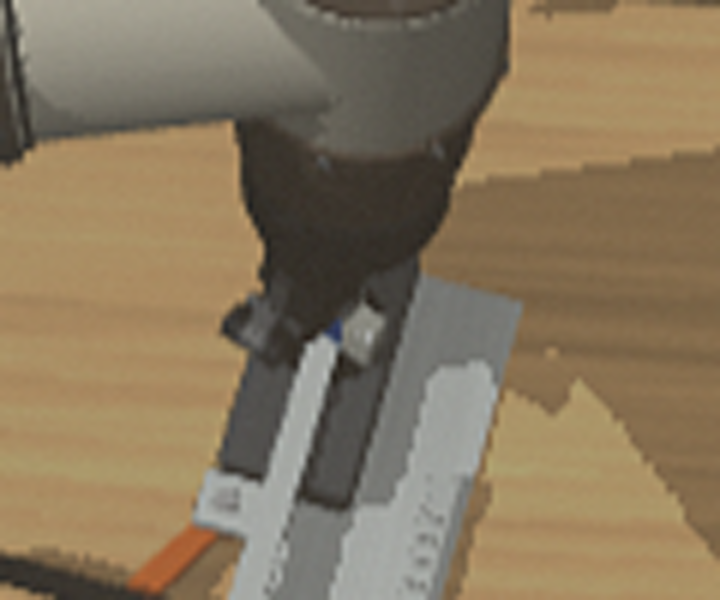

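Run:
```python
from h import *
a=(280+252/6,110+328/6);b=(330+165/7,150+75/7)
from scipy.optimize import least_squares
s=least_squares(lambda P:np.concatenate([proj('top',P)-a,proj('side',P)-b]),[.7,0,.1]);print(s.x,s.fun)
R=np.array(r.sense()['orientation']);print((s.x-r.sense()['tool_pos'])@R)
# previous picture at open 50: left tip side crop (428,165) 
a=(220+385/3.5,120+130/3.3);b=(240+425/3.5,110+168/3.3)
s=least_squares(lambda P:np.concatenate([proj('top',P)-a,proj('side',P)-b]),[.7,0,.1]);print(s.x,s.fun,(s.x-[.6995,-.0357,.1404])@R)
```

```text
[ 0.6576168  -0.00552787  0.16496178] [ 0.28107412 -0.55259688 -0.61826099  0.1731993 ]
[ 0.05315898  0.00278423 -0.11412351]
[ 0.66913221 -0.02231739  0.16898581] [ 0.15048397 -0.28964343 -0.32192943  0.09419701] [ 0.0327446  -0.0047407  -0.02870126]
```

The two views agree: the fingertips are about 25 mm higher than the reported TCP, and there is no lateral shift. The jaws closed just above the key. I'll reopen and go down in checked steps.

```bash
python3 -m crank '[[0,0,0,0],[0,0,0,0],[0,0,0,0],[0.007,-0.008,0.04,0],[0.007,-0.008,0.09,0],[0.007,-0.008,0.09,0],[0.007,-0.008,0.09,0]]' 50 30 ; python3 go.py 0.6997 -0.0369 0.025 147.8
python3 - <<'E'
from cell import r
import cv2
im=r.read_camera('side')[:,:,::-1]
cv2.imwrite('pics/z3.png',cv2.resize(im[150:230,330:430],None,fx=7,fy=7,interpolation=cv2.INTER_CUBIC))
E
```

```text
clock: 4.9
tool_pos: [0.6992, -0.037, 0.0321]
orientation: [[-0.848, 0.53, 0.001], [0.53, 0.848, -0.002], [-0.002, -0.001, -1.0]]
wrist_force: [-0.4, 0.1, 1.2]
finger_gap: 0.0505
clk 4.90 pos [ 0.6992 -0.037   0.0321] yaw 148.0 gap 0.0505 F [-0.4  0.1  1.2] j [ 10.  37.   1.   0. -53. -42.]
shift units [-0.002  0.002  0.036] turn units 0.001
```

View pics/z3.png

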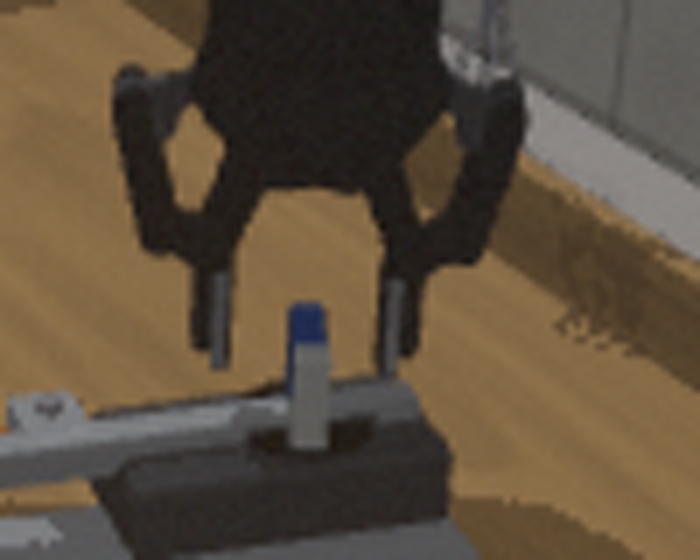

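Run:
```python
from h import *
s=r.sense();R=np.array(s['orientation'])
for sx in(.028,-.028):
  for z in (.045,.05,.055,.06,.065):
    P=np.array(s['tool_pos'])+R[:,0]*sx;P[2]=z
    print(sx,z,(proj('side',P)-[330,150])*7)
```

```text
0.028 0.045 [217.74891409 401.56800028]
0.028 0.05 [218.40612821 389.03727118]
0.028 0.055 [219.06632802 376.4496156 ]
0.028 0.06 [219.72953392 363.80464474]
0.028 0.065 [220.39576647 351.10196624]
-0.028 0.045 [380.0720753  408.63654749]
-0.028 0.05 [381.10085149 396.07685418]
-0.028 0.055 [382.1343182  383.45989724]
-0.028 0.06 [383.17250757 370.78528415]
-0.028 0.065 [384.21545206 358.05261882]
```

```bash
python3 -m crank '[[0,0,0.03,0],[0,0,0.03,0],[0,0,0.03,0]]' 50 30 ; python3 -m crank '[[0,0,0,0],[0,0,0,0],[0,0,0,0],[0,0,0,0],[0,0,0,0]]' 0 40; python3 go.py 0.6997 -0.0369 0.025 77.8
```

```text
clock: 5.25
tool_pos: [0.6995, -0.037, 0.0265]
orientation: [[-0.848, 0.53, 0.002], [0.53, 0.848, -0.002], [-0.003, -0.001, -1.0]]
wrist_force: [-0.1, 0.3, -1.0]
finger_gap: 0.05
clock: 5.75
tool_pos: [0.7011, -0.0379, 0.027]
orientation: [[-0.848, 0.529, 0.005], [0.529, 0.848, -0.003], [-0.006, 0.0, -1.0]]
wrist_force: [4.8, -3.3, -1.7]
finger_gap: 0.0112
clk 5.75 pos [ 0.7011 -0.0379  0.027 ] yaw 148.0 gap 0.0112 F [ 4.8 -3.3 -1.7] j [ 10.  38.   0.   0. -53. -42.]
shift units [0.009 0.001 0.01 ] turn units 0.39
```

```bash
python3 -m crank '[[0,0,0,0.04],[0,0,0,0.08],[0,0,0,0.12],[0,0,0,0.16],[0,0,0,0.2],[0,0,0,0.24],[0,0,0,0.28],[0,0,0,0.32],[0,0,0,0.36],[0,0,0,0.39],[0,0,0,0.39],[0,0,0,0.39],[0,0,0,0.39]]'; python3 go.py 0.6997 -0.0369 0.09 77.8
python3 - <<'E'
from cell import r
import cv2
for n in('side','top'):
    im=r.read_camera(n)[:,:,::-1]
    c=im[110:290,240:460] if n=='side' else im[120:300,220:440]
    cv2.imwrite(f'pics/{n}4.png',cv2.resize(c,None,fx=3.5,fy=3.3,interpolation=cv2.INTER_CUBIC))
E
```

```text
clock: 7.05
tool_pos: [0.7002, -0.0354, 0.027]
orientation: [[0.211, 0.978, 0.004], [0.978, -0.211, -0.0], [0.0, 0.004, -1.0]]
wrist_force: [-2.1, 6.0, 2.4]
finger_gap: 0.011
clk 7.05 pos [ 0.7002 -0.0354  0.027 ] yaw 77.8 gap 0.0110 F [-2.1  6.   2.4] j [  10.   38.    0.    0.  -53. -113.]
shift units [-0.007  0.001 -0.315] turn units 0.0
```

View pics/side4.png

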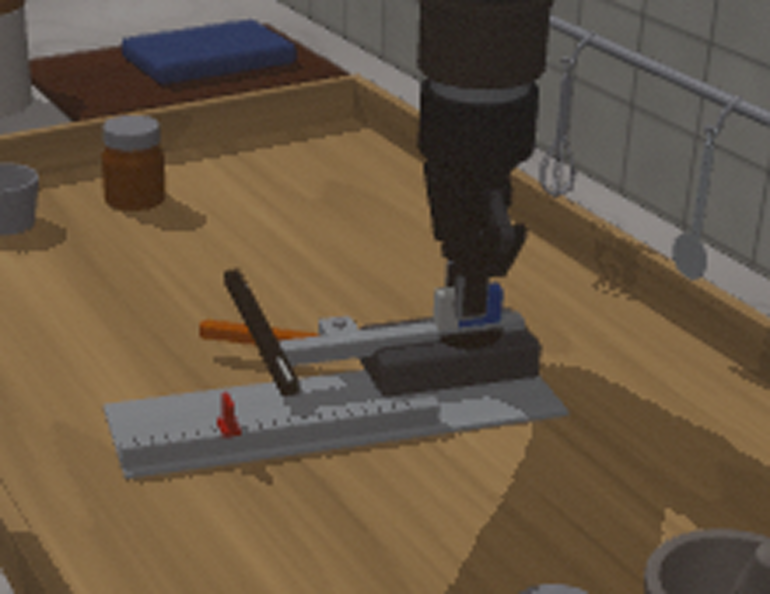

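View pics/top4.png

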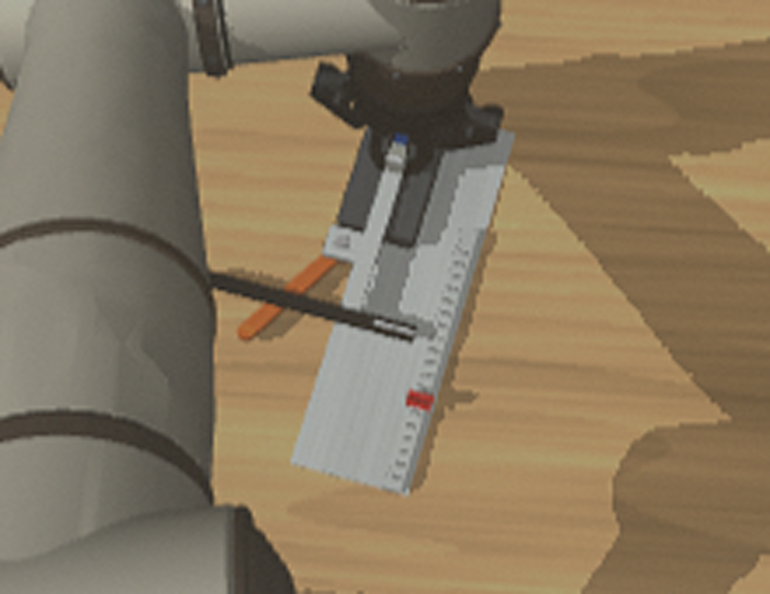

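Key nose (crop side (447,308)) now points along the leg towards the white line, the bar has not moved. I'll release and rise.

```bash
python3 -m crank '[[0,0,0,0],[0,0,0,0],[0,0,0,0],[0,0,-0.2,0],[0,0,-0.4,0],[0,0,-0.4,0]]' 45; python3 go.py 0.5841 0.0905 0.09 167.8
```

```text
clock: 7.75
tool_pos: [0.7043, -0.0359, 0.1147]
orientation: [[0.21, 0.978, 0.018], [0.978, -0.21, -0.001], [0.003, 0.017, -1.0]]
wrist_force: [0.3, -0.2, 1.2]
finger_gap: 0.0451
clk 7.75 pos [ 0.7043 -0.0359  0.1147] yaw 77.9 gap 0.0451 F [ 0.3 -0.2  1.2] j [  10.   33.    5.    0.  -61. -113.]
shift units [ 0.491 -0.722  0.112] turn units -0.5
```

```bash
python3 -m crank '[[0.12,-0.18,0,-0.04],[0.24,-0.36,0,-0.09],[0.36,-0.54,0,-0.13],[0.49,-0.722,0.05,-0.18],[0.49,-0.722,0.11,-0.22],[0.49,-0.722,0.11,-0.26],[0.49,-0.722,0.11,-0.31],[0.49,-0.722,0.11,-0.36],[0.49,-0.722,0.11,-0.4],[0.49,-0.722,0.11,-0.45],[0.49,-0.722,0.11,-0.5],[0.49,-0.722,0.11,-0.5],[0.49,-0.722,0.11,-0.5],[0.49,-0.722,0.11,-0.5]]' 45; python3 go.py 0.5841 0.0905 0.03 167.8
python3 - <<'E'
from cell import r
import cv2
for n in('side','top'):
    im=r.read_camera(n)[:,:,::-1]
    c=im[110:290,240:460] if n=='side' else im[120:300,220:440]
    cv2.imwrite(f'pics/{n}5.png',cv2.resize(c,None,fx=3.5,fy=3.3,interpolation=cv2.INTER_CUBIC))
E
```

```text
clock: 9.15
tool_pos: [0.5841, 0.0901, 0.0905]
orientation: [[-0.977, 0.212, 0.018], [0.212, 0.977, -0.001], [-0.018, 0.003, -1.0]]
wrist_force: [0.3, -0.2, 0.3]
finger_gap: 0.0451
clk 9.15 pos [0.5841 0.0901 0.0905] yaw 167.7 gap 0.0451 F [ 0.3 -0.2  0.3] j [ 25.  24. -14.   1. -51. -37.]
shift units [0.006 0.001 0.302] turn units -0.0
```

View pics/side5.png

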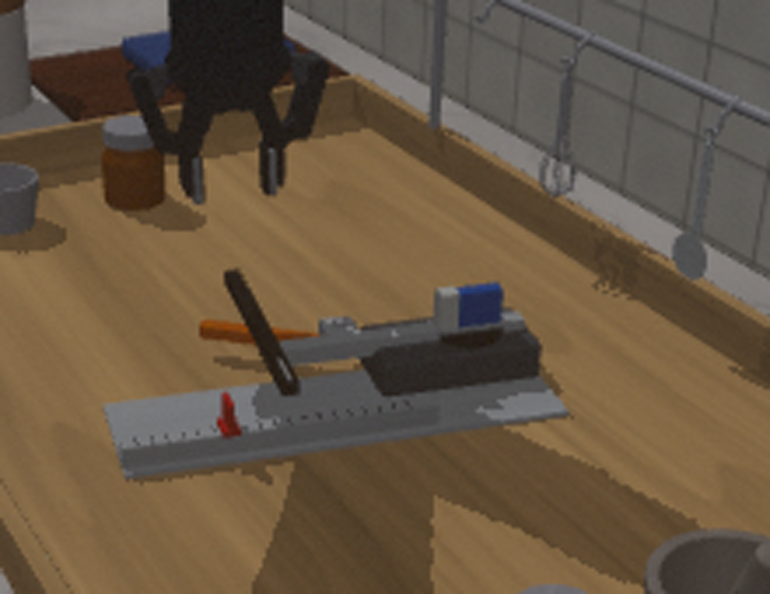

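View pics/top5.png

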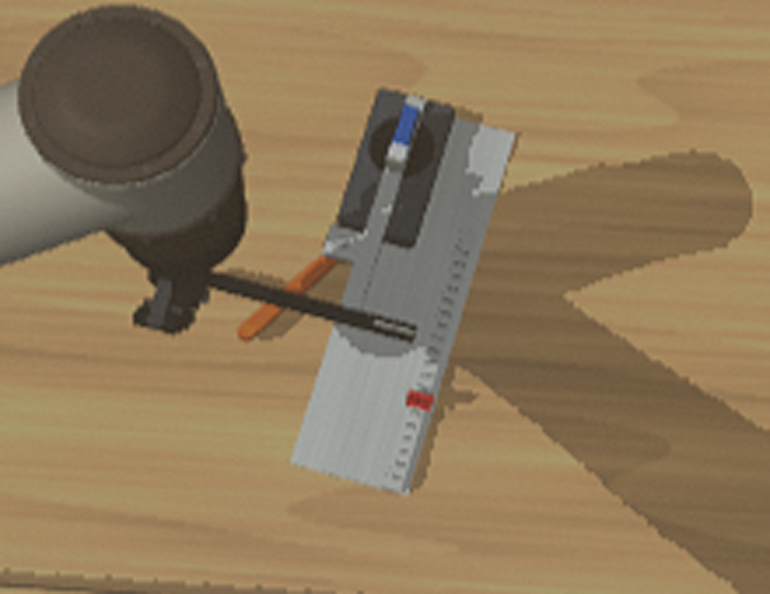

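Run:
```python
from h import *
s=r.sense();R=np.array(s['orientation'])
for sx in(.025,-.025):
  for z in (.1,.11,.12,.13):
    P=np.array(s['tool_pos'])+R[:,0]*sx;P[2]=z
    print(sx,z,(proj('side',P)-[240,110])*[3.5,3.3])
```

```text
0.025 0.1 [199.28108703 222.83912417]
0.025 0.11 [198.9253612  210.75019975]
0.025 0.12 [198.56644159 198.55273869]
0.025 0.13 [198.20428501 186.2452727 ]
-0.025 0.1 [267.91620705 215.51287509]
-0.025 0.11 [267.86772814 203.51846731]
-0.025 0.12 [267.81881857 191.41750704]
-0.025 0.13 [267.76947258 179.20856811]
```

```bash
python3 -m crank '[[0.006,0,0.2,0],[0.006,0,0.4,0],[0.006,0,0.4,0],[0.006,0,0.4,0]]' 45; python3 go.py 0.5841 0.0905 -0.0045 167.8
python3 - <<'E'
from h import *
import cv2
im=r.read_camera('side')[:,:,::-1]
cv2.imwrite('pics/z6.png',cv2.resize(im[160:240,270:370],None,fx=7,fy=7,interpolation=cv2.INTER_CUBIC))
s=r.sense();R=np.array(s['orientation'])
for sx in(.025,-.025):
  for z in (.02,.03,.04,):
    P=np.array(s['tool_pos'])+R[:,0]*sx;P[2]=z
    print(sx,z,(proj('side',P)-[270,160])*7)
E
```

```text
clock: 9.65
tool_pos: [0.5846, 0.0902, 0.0106]
orientation: [[-0.977, 0.211, 0.017], [0.211, 0.977, -0.002], [-0.017, 0.002, -1.0]]
wrist_force: [-0.0, 0.1, 0.5]
finger_gap: 0.0451
clk 9.65 pos [0.5846 0.0902 0.0106] yaw 167.8 gap 0.0451 F [-0.   0.1  0.5] j [ 25.  30. -18.   1. -41. -37.]
shift units [0.004 0.001 0.076] turn units 0.0
0.025 0.02 [197.47114257 318.23250884]
0.025 0.03 [196.82331782 294.34140378]
0.025 0.04 [196.16988387 270.2434377 ]
-0.025 0.02 [329.83442806 301.23605386]
-0.025 0.03 [329.75795045 277.51480705]
-0.025 0.04 [329.68081741 253.59026259]
```

View pics/z6.png

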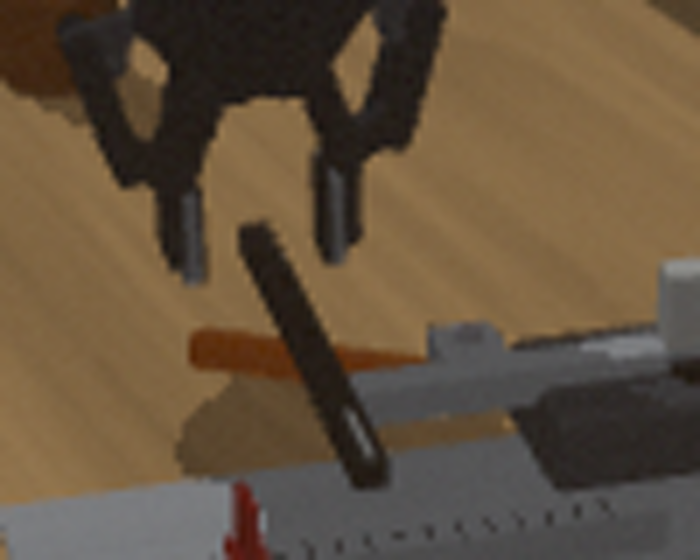

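```bash
python3 -m crank '[[0.003,0,0.03,0],[0.003,0,0.062,0],[0.003,0,0.062,0],[0.003,0,0.062,0]]' 45; python3 go.py 0.5841 0.0905 -0.002 167.8;  python3 -m crank '[[0,0,0,0],[0,0,0,0],[0,0,0,0],[0,0,0,0],[0,0,0,0]]' 0 60;python3 go.py 0.5841 0.0905 -0.002 167.8
python3 - <<'E'
from h import *
import cv2
im=r.read_camera('side')[:,:,::-1]
cv2.imwrite('pics/z7.png',cv2.resize(im[160:240,270:370],None,fx=7,fy=7,interpolation=cv2.INTER_CUBIC))
E
```

```text
clock: 10.1
tool_pos: [0.5855, 0.0909, -0.0001]
orientation: [[-0.977, 0.211, 0.021], [0.211, 0.978, -0.0], [-0.02, 0.004, -1.0]]
wrist_force: [0.5, 0.1, 0.3]
finger_gap: 0.0447
clk 10.10 pos [ 5.855e-01  9.090e-02 -1.000e-04] yaw 167.8 gap 0.0447 F [0.5 0.1 0.3] j [ 25.  31. -19.   1. -39. -38.]
shift units [ 0.007 -0.003  0.009] turn units 0.0
clock: 10.6
tool_pos: [0.5864, 0.0909, 0.0005]
orientation: [[-0.977, 0.211, 0.022], [0.211, 0.978, 0.0], [-0.022, 0.005, -1.0]]
wrist_force: [3.2, -2.8, 2.5]
finger_gap: 0.0102
clk 10.60 pos [5.864e-01 9.090e-02 5.000e-04] yaw 167.8 gap 0.0102 F [ 3.2 -2.8  2.5] j [ 25.  31. -19.   1. -39. -38.]
shift units [ 0.011 -0.005  0.012] turn units 0.0
```

View pics/z7.png

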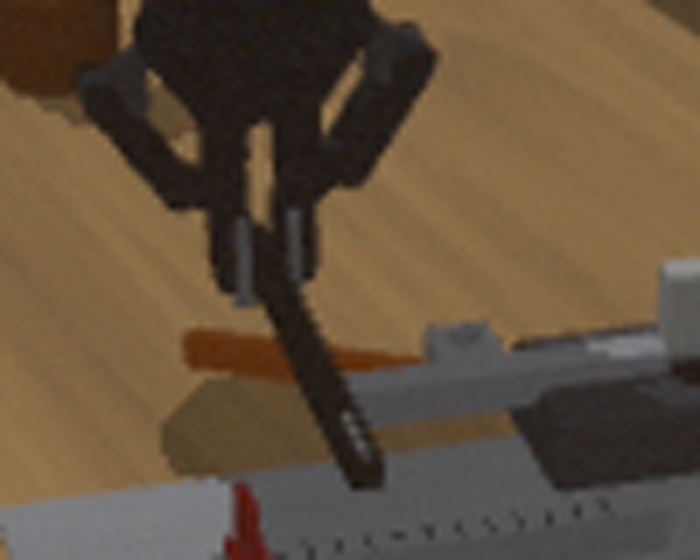

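```bash
python3 -m crank '[[0.05,0,-0.001,0],[0.1,0,-0.002,0],[0.15,0,-0.003,0],[0.2,0,-0.004,0],[0.2,0,-0.004,0],[0.2,0,-0.004,0]]'; python3 go.py 0.5841 0.0905 -0.002 167.8
python3 - <<'E'
from h import *
import cv2
im=r.read_camera('side')[:,:,::-1]
cv2.imwrite('pics/s8.png',im)
cv2.imwrite('pics/z8.png',cv2.resize(im[185:255,265:365],None,fx=8,fy=8,interpolation=cv2.INTER_CUBIC))
im=r.read_camera('top')[:,:,::-1]
cv2.imwrite('pics/t8.png',cv2.resize(im[200:270,270:370],None,fx=8,fy=8,interpolation=cv2.INTER_CUBIC))
E
```

```text
clock: 11.25
tool_pos: [0.5469, 0.0997, 0.0005]
orientation: [[-0.977, 0.21, 0.022], [0.21, 0.978, -0.0], [-0.021, 0.005, -1.0]]
wrist_force: [2.9, -1.2, 0.0]
finger_gap: 0.0104
clk 11.25 pos [5.469e-01 9.970e-02 5.000e-04] yaw 167.9 gap 0.0104 F [ 2.9 -1.2  0. ] j [ 27.  28. -24.   1. -36. -40.]
shift units [-0.191 -0.006  0.016] turn units 0.0
```

View pics/z8.png

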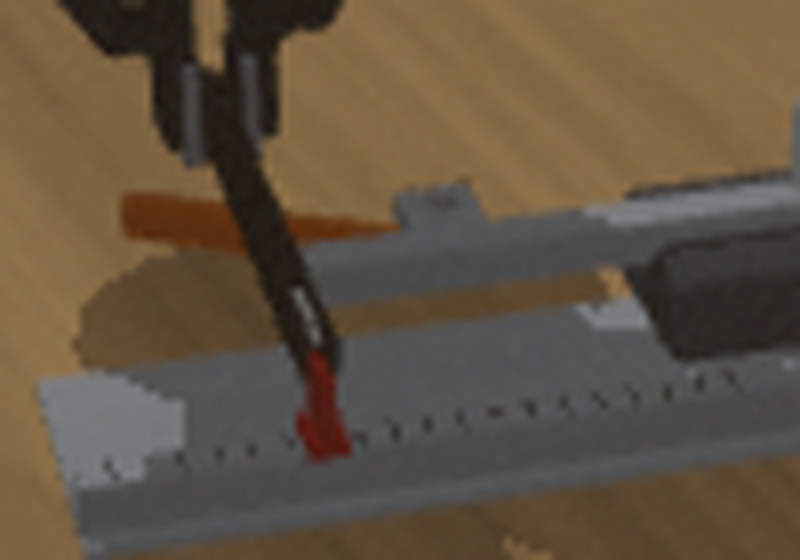

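View pics/t8.png

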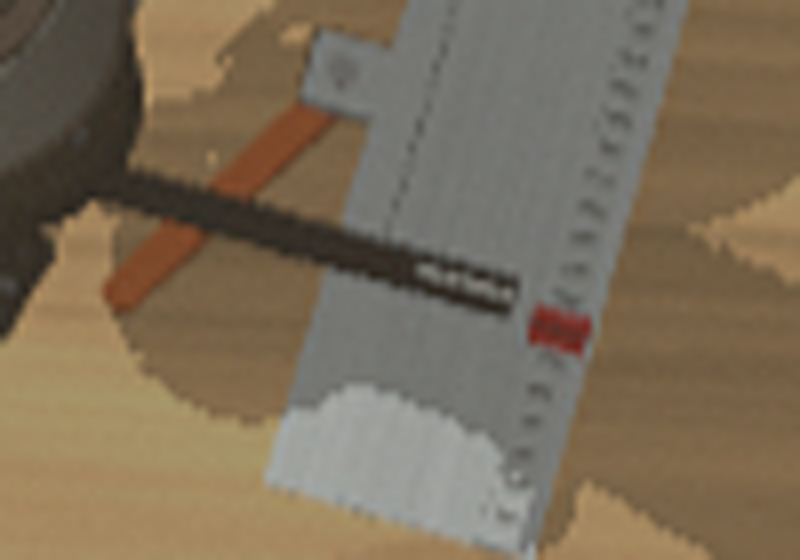

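Run:
```python
from h import *
p=[.67528,-.03162,-.2136]
S=lambda u,v:(265+u/8,185+v/8); T=lambda u,v:(270+u/8,200+v/8)
g=lambda n,px,z:np.round(inv(p,ray(n,px,z+.006))*1e3,1)
print('bar top',g('top',T(415,267),.041),g('top',T(517,291),.041),'side',g('side',S(297,292),.041),g('side',S(320,340),.041))
print('fin top', g('top',T(537,320),.044),g('top',T(588,328),.044),'mid',g('top',T(560,325),.044),'side',g('side',S(320,354),.044))
print('base side',g('side',S(300,425),.02),g('side',S(348,455),.02),g('side',S(312,460),.02))
# model projection of fin/marker for x candidates
for x in(-.155,-.16,-.165):
  print(x,'side fin top corners',[np.round((proj('side',tw(p,(x,y,.044)))-[265,185])*8) for y in(-.056,-.074)],'base c',(proj('side',tw(p,(x,-.074,.02)))-[265,185])*8,
  'top', [np.round((proj('top',tw(p,(x,y,.044)))-[270,200])*8) for y in(-.056,-.074)])
import cv2
im=cv2.imread('pics/s8.png').astype(int);m=(im[:,:,2]>im[:,:,1]*2)&(im[:,:,2]>80)
ys,xs=np.where(m)
for y in sorted(set(ys)): print(y,xs[ys==y].min(),xs[ys==y].max(),end='; ')
t=r.read_camera('top')[:,:,::-1].astype(int);m=(t[:,:,2]>t[:,:,1]*2)&(t[:,:,2]>80);m[:, :330]=0;m[:,350:]=0
ys,xs=np.where(m);print()
for y in sorted(set(ys)): print(y,xs[ys==y].min(),xs[ys==y].max(),end='; ')
```

```text
bar top [-156.4  -16.5   41. ] [-154.8  -48.5   41. ] side [-155.1  -21.3   41. ] [-154.5  -47.9   41. ]
fin top [-162.1  -56.7   44. ] [-160.2  -72.3   44. ] mid [-161.7  -63.9   44. ] side [-157.1  -59.6   44. ]
base side [-162.8  -57.3   20. ] [-153.2  -75.2   20. ] [-163.4  -75.1   20. ]
-0.155 side fin top corners [array([325., 346.]), array([340., 381.])] base c [340.74673648 453.48710808] top [array([541., 297.]), array([598., 313.])]
-0.16 side fin top corners [array([307., 349.]), array([322., 383.])] base c [323.11643968 456.09346237] top [array([537., 313.]), array([594., 329.])]
-0.165 side fin top corners [array([289., 351.]), array([304., 386.])] base c [305.44455278 458.70596509] top [array([532., 328.]), array([589., 345.])]
213 301 307; 214 283 283; 229 304 304; 230 304 305; 231 304 305; 232 305 306; 233 305 305; 234 306 306; 235 305 305; 236 306 306; 237 302 303; 238 302 307; 239 303 307; 240 303 308; 241 305 308; 
239 337 339; 240 338 343; 241 336 343; 242 336 342; 243 340 342;
```

```bash
python3 -m crank '[[0.012,0,0,0],[0.025,0,0,0],[0.025,0,0,0],[0.025,0,0,0],[0.025,0,0,0],[0.025,0,0,0]]'; python3 go.py 0.5841 0.0905 -0.002 167.8
python3 - <<'E'
from h import *
import cv2
im=r.read_camera('side')[:,:,::-1]
cv2.imwrite('pics/s9.png',im)
cv2.imwrite('pics/z9.png',cv2.resize(im[185:255,265:365],None,fx=8,fy=8,interpolation=cv2.INTER_CUBIC))
im=r.read_camera('top')[:,:,::-1]
cv2.imwrite('pics/t9.png',cv2.resize(im[200:270,270:370],None,fx=8,fy=8,interpolation=cv2.INTER_CUBIC))
E
```

```text
clock: 12.0
tool_pos: [0.5428, 0.1006, 0.0005]
orientation: [[-0.977, 0.211, 0.023], [0.211, 0.978, 0.0], [-0.022, 0.005, -1.0]]
wrist_force: [2.6, -0.6, 1.8]
finger_gap: 0.0106
clk 12.00 pos [5.428e-01 1.006e-01 5.000e-04] yaw 167.8 gap 0.0106 F [ 2.6 -0.6  1.8] j [ 28.  28. -25.   1. -36. -41.]
shift units [-0.212 -0.006  0.017] turn units 0.0
```

View pics/z9.png

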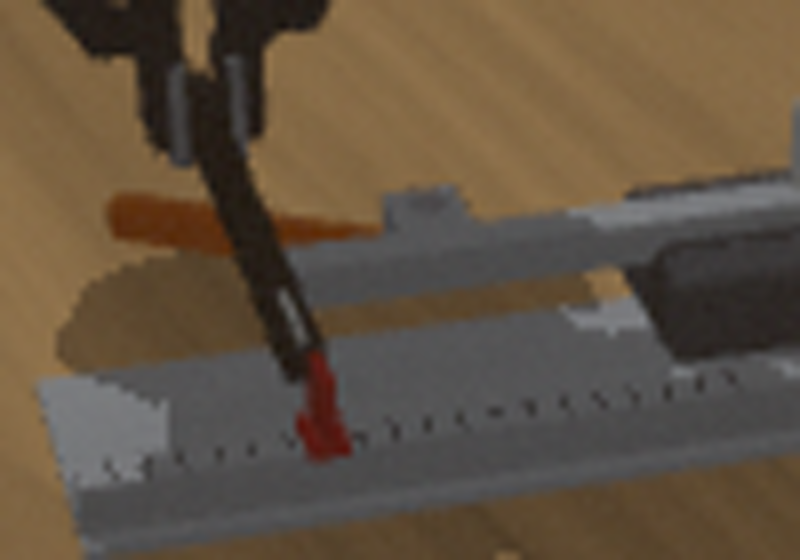

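View pics/t9.png

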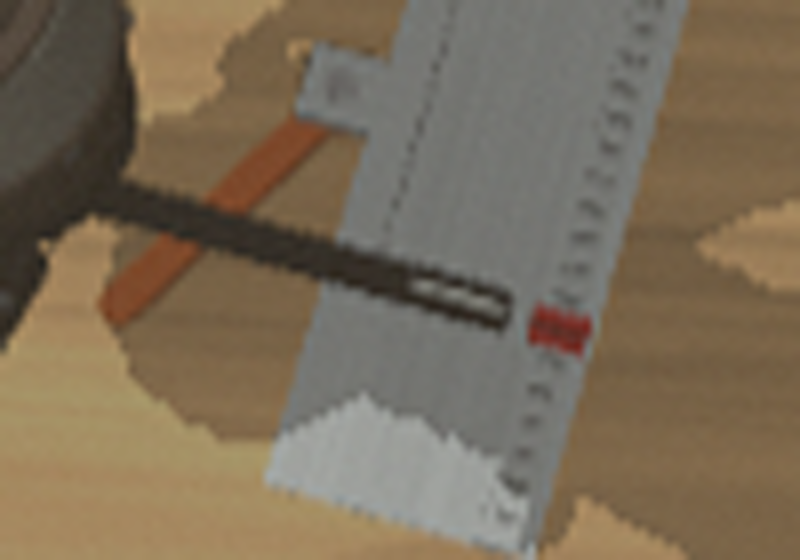

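Run:
```python
from h import *
s=r.sense();R=np.array(s['orientation'])
for sx in(.009,-.009):
  for z in (.015,.02,.025,.03):
    P=np.array(s['tool_pos'])+R[:,0]*sx;P[2]=z
    print(sx,z,(proj('side',P)-[265,185])*8)
```

```text
0.009 0.015 [179.59269249 187.59217331]
0.009 0.02 [179.03637808 173.97736099]
0.009 0.025 [178.47765793 160.30367228]
0.009 0.03 [177.9165164  146.57072447]
-0.009 0.015 [234.89113099 180.43912153]
-0.009 0.02 [234.45573502 166.8590656 ]
-0.009 0.025 [234.01846316 153.22050029]
-0.009 0.03 [233.57930326 139.52304667]
```

```bash
python3 -m crank '[[0.01,0,0,0],[0.01,0,0,0],[0.01,0,0.01,0],[0.01,0,0.02,0],[0.01,0,0.02,0]]' 14 20; python3 go.py 0.5841 0.0905 -0.002 167.8
```

```text
clock: 12.6
tool_pos: [0.5413, 0.1013, -0.0036]
orientation: [[-0.977, 0.21, 0.023], [0.21, 0.978, 0.0], [-0.023, 0.005, -1.0]]
wrist_force: [3.5, -1.9, 0.7]
finger_gap: 0.014
clk 12.60 pos [ 0.5413  0.1013 -0.0036] yaw 167.9 gap 0.0140 F [ 3.5 -1.9  0.7] j [ 28.  28. -25.   1. -35. -41.]
shift units [-0.221 -0.008 -0.003] turn units 0.0
```

```bash
python3 -m crank '[[0.005,-0.03,0,0],[0.005,-0.06,0,0],[0.005,-0.09,0,0],[0.005,-0.12,0,0],[0.005,-0.15,0,0],[0.005,-0.18,0,0],[0.005,-0.18,0,0],[0.005,-0.18,0,0]]'; python3 go.py 0.5841 0.0905 -0.002 167.8
python3 - <<'E'
from h import *
import cv2
im=r.read_camera('side')[:,:,::-1]
cv2.imwrite('pics/z10.png',cv2.resize(im[185:255,265:365],None,fx=8,fy=8,interpolation=cv2.INTER_CUBIC))
im=r.read_camera('top')[:,:,::-1]
cv2.imwrite('pics/t10.png',cv2.resize(im[200:270,270:370],None,fx=8,fy=8,interpolation=cv2.INTER_CUBIC))
E
```

```text
clock: 13.4
tool_pos: [0.5333, 0.0665, -0.0037]
orientation: [[-0.977, 0.21, 0.024], [0.21, 0.978, 0.001], [-0.024, 0.006, -1.0]]
wrist_force: [4.2, 0.5, 1.9]
finger_gap: 0.0143
clk 13.40 pos [ 0.5333  0.0665 -0.0037] yaw 167.9 gap 0.0143 F [4.2 0.5 1.9] j [ 25.  27. -27.   1. -34. -38.]
shift units [-0.223  0.171 -0.002] turn units 0.0
```

View pics/z10.png

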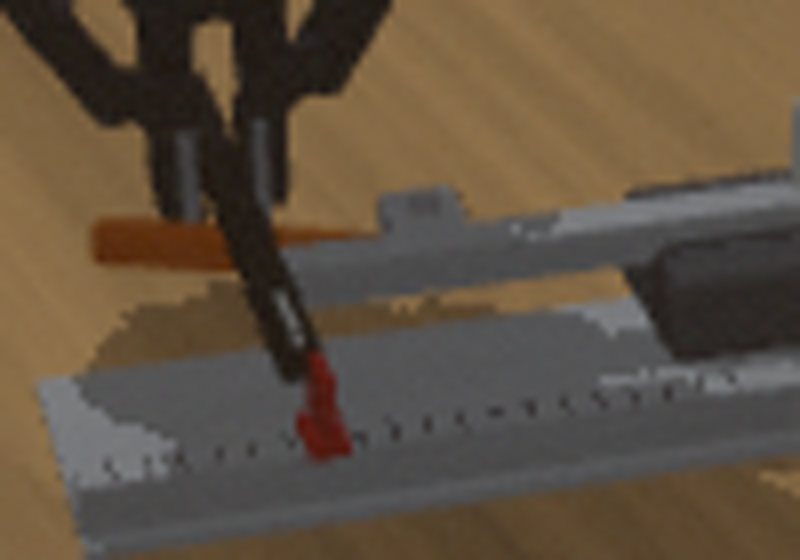

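View pics/t10.png

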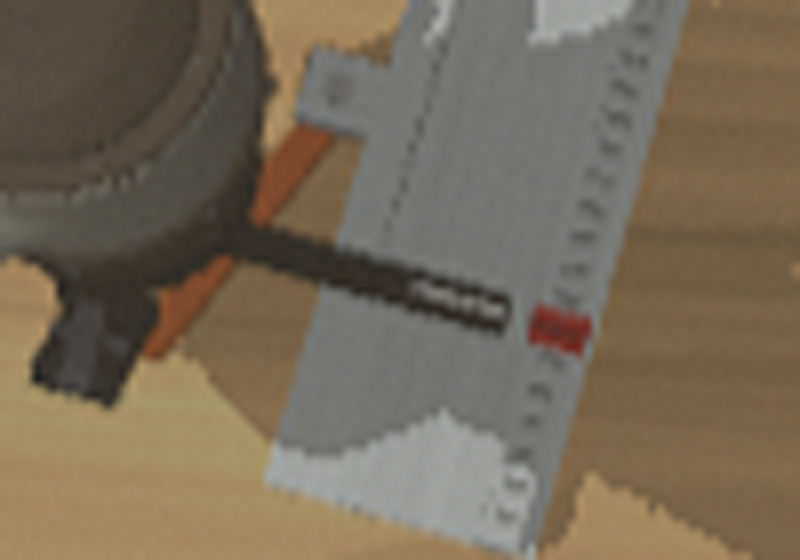

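```bash
python3 -m crank '[[0.005,-0.03,0,0],[0.005,-0.06,0,0],[0.005,-0.09,0,0],[0.005,-0.115,0,0],[0.005,-0.115,0,0],[0.005,-0.115,0,0]]'; python3 go.py 0.5841 0.0905 -0.002 167.8
python3 - <<'E'
from h import *
import cv2
p=[.67528,-.03162,-.2136]
print(inv(p,np.array(r.sense()['tool_pos'])))
im=r.read_camera('side')[:,:,::-1]
cv2.imwrite('pics/z11.png',cv2.resize(im[185:255,265:365],None,fx=8,fy=8,interpolation=cv2.INTER_CUBIC))
im=r.read_camera('top')[:,:,::-1]
cv2.imwrite('pics/t11.png',cv2.resize(im[200:270,270:370],None,fx=8,fy=8,interpolation=cv2.INTER_CUBIC))
E
```

```text
clock: 14.1
tool_pos: [0.5279, 0.0446, -0.0036]
orientation: [[-0.977, 0.21, 0.025], [0.21, 0.978, 0.001], [-0.024, 0.006, -1.0]]
wrist_force: [5.2, 0.7, 0.9]
finger_gap: 0.0142
clk 14.10 pos [ 0.5279  0.0446 -0.0036] yaw 167.9 gap 0.0142 F [5.2 0.7 0.9] j [ 23.  26. -28.   1. -34. -36.]
shift units [-0.227  0.283 -0.001] turn units 0.0
[-0.16020623  0.04322767 -0.0096393 ]
```

View pics/z11.png

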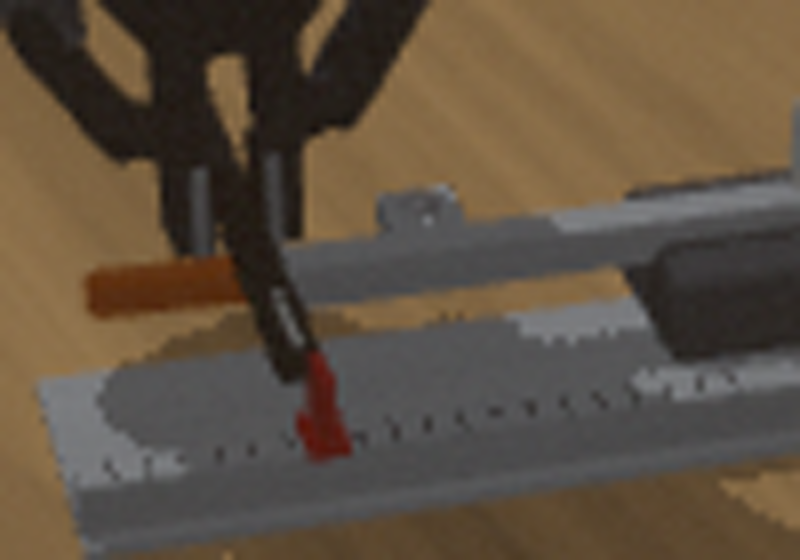

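View pics/t11.png

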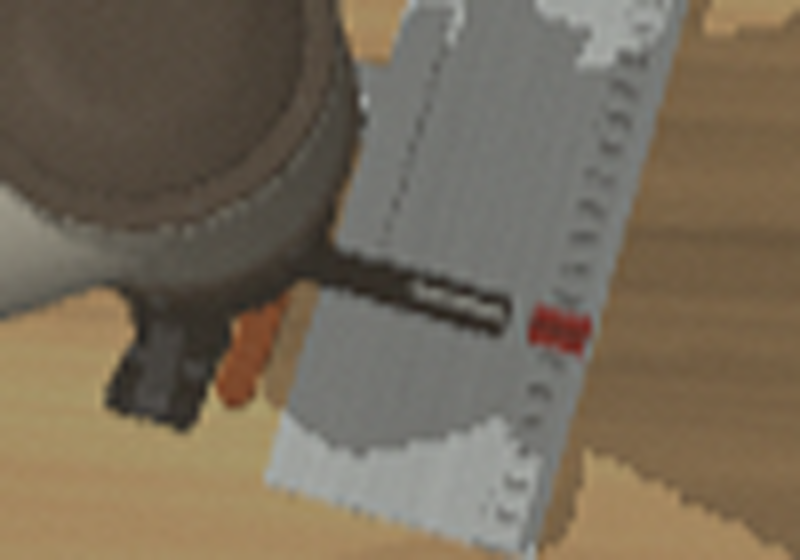

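```bash
python3 -m crank '[[0.006,-0.015,0,0],[0.006,-0.03,0,0],[0.006,-0.03,0,0],[0.006,-0.03,0,0]]'; python3 go.py 0.5841 0.0905 -0.002 167.8;  python3 -m crank '[[0.006,-0.01,0,0],[0.006,-0.02,0,0],[0.006,-0.02,0,0],[0.006,-0.02,0,0]]'; python3 go.py 0.5841 0.0905 -0.002 167.8
python3 - <<'E'
from h import *
import cv2
p=[.67528,-.03162,-.2136]
print(inv(p,np.array(r.sense()['tool_pos'])))
im=r.read_camera('side')[:,:,::-1]
cv2.imwrite('pics/z12.png',cv2.resize(im[185:255,265:365],None,fx=8,fy=8,interpolation=cv2.INTER_CUBIC))
im=r.read_camera('top')[:,:,::-1]
cv2.imwrite('pics/t12.png',cv2.resize(im[200:270,270:370],None,fx=8,fy=8,interpolation=cv2.INTER_CUBIC))
E
```

```text
clock: 14.6
tool_pos: [0.5271, 0.0407, -0.0035]
orientation: [[-0.977, 0.209, 0.029], [0.209, 0.978, 0.003], [-0.028, 0.009, -1.0]]
wrist_force: [6.6, 5.7, -1.6]
finger_gap: 0.014
clk 14.60 pos [ 0.5271  0.0407 -0.0035] yaw 167.9 gap 0.0140 F [ 6.6  5.7 -1.6] j [ 22.  26. -29.   1. -33. -35.]
shift units [-0.226  0.303  0.002] turn units 0.001
clock: 15.0
tool_pos: [0.5282, 0.0403, -0.0033]
orientation: [[-0.977, 0.208, 0.036], [0.209, 0.978, 0.008], [-0.034, 0.015, -0.999]]
wrist_force: [7.1, 12.0, -3.7]
finger_gap: 0.014
clk 15.00 pos [ 0.5282  0.0403 -0.0033] yaw 167.9 gap 0.0140 F [ 7.1 12.  -3.7] j [ 22.  26. -29.   1. -33. -35.]
shift units [-0.221  0.304  0.005] turn units 0.001
[-0.15894415  0.03916048 -0.00932314]
```

View pics/z12.png

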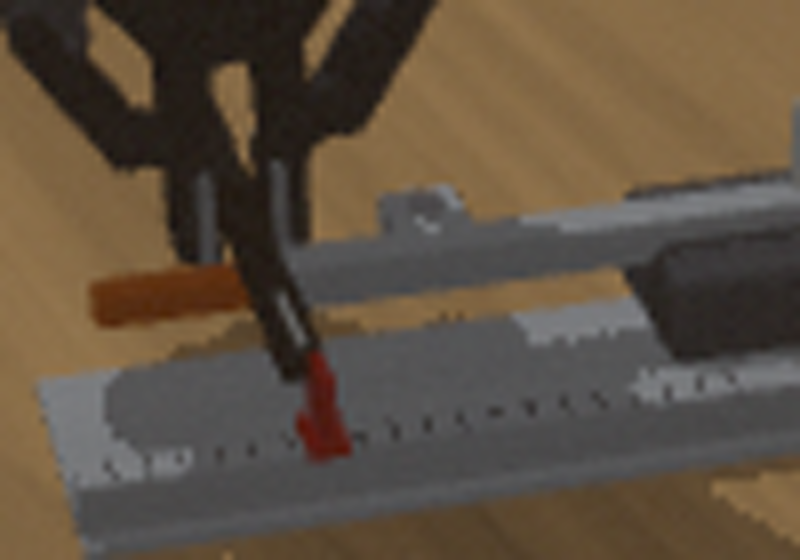

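View pics/t12.png

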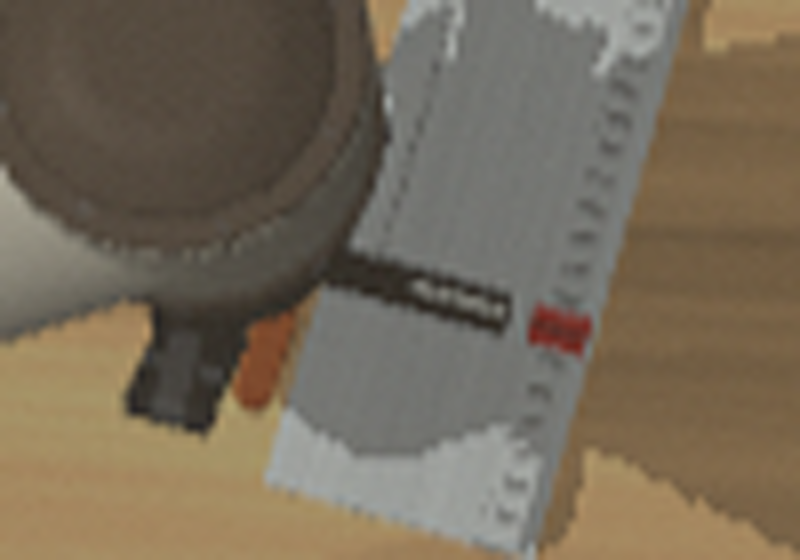

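Run:
```python
from h import *
p=[.67528,-.03162,-.2136]
S=lambda u,v:(265+u/8,185+v/8); T=lambda u,v:(270+u/8,200+v/8)
g=lambda n,px,z:np.round(inv(p,ray(n,px,z+.006))*1e3,1)
print(g('top',T(250,408),.024),g('top',T(250,396),.026),g('side',S(94,284),.026),g('side',S(100,328),.016))
print('bar',g('top',T(510,307),.041),g('top',T(415,283),.041),g('side',S(303,340),.041),g('side',S(280,292),.041))
```

```text
[-210.3   21.    24. ] [-207.    21.9   26. ] [-207.    22.2   26. ] [-207.2   13.5   16. ]
bar [-160.2  -47.8   41. ] [-161.1  -17.8   41. ] [-159.1  -46.7   41. ] [-159.8  -20.    41. ]
```

```bash
python3 -m crank '[[0.003,0,0,0],[0.003,0,0,0],[0.003,0,0,0],[0.003,0,0,0],[0.003,0,0,0],[0.003,0,0,0],[0.003,0,0,0],[0.003,0,0,0]]' 0 60; python3 go.py 0.5841 0.0905 -0.002 167.8
python3 - <<'E'
from h import *
import cv2
im=r.read_camera('side')[:,:,::-1]
cv2.imwrite('pics/z13.png',cv2.resize(im[185:255,265:365],None,fx=8,fy=8,interpolation=cv2.INTER_CUBIC))
cv2.imwrite('pics/s13.png',im)
im=r.read_camera('top')[:,:,::-1]
cv2.imwrite('pics/t13.png',cv2.resize(im[200:270,270:370],None,fx=8,fy=8,interpolation=cv2.INTER_CUBIC))
print(np.round(r.sense()['qd'],2))
E
```

```text
clock: 15.9
tool_pos: [0.528, 0.0407, -0.0032]
orientation: [[-0.977, 0.208, 0.037], [0.209, 0.978, 0.008], [-0.034, 0.016, -0.999]]
wrist_force: [3.7, 2.7, 3.2]
finger_gap: 0.0104
clk 15.90 pos [ 0.528   0.0407 -0.0032] yaw 167.9 gap 0.0104 F [3.7 2.7 3.2] j [ 22.  26. -29.   1. -33. -35.]
shift units [-0.222  0.302  0.006] turn units 0.001
[ 0.13  0.03 -0.01 -0.05  0.06 -0.06]
```

View pics/z13.png

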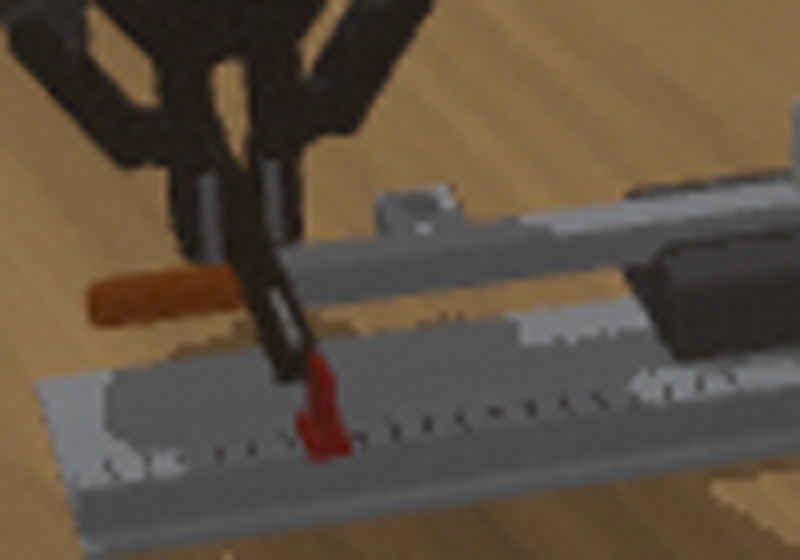

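View pics/t13.png

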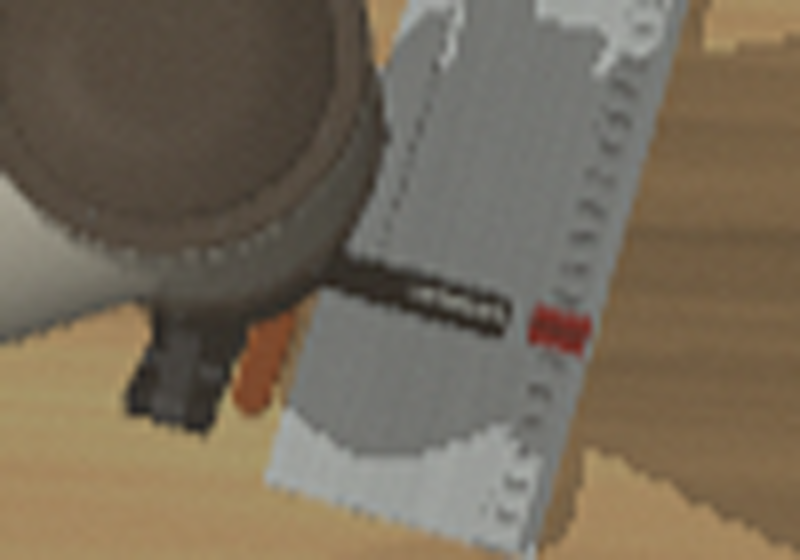

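View pics/s13.png

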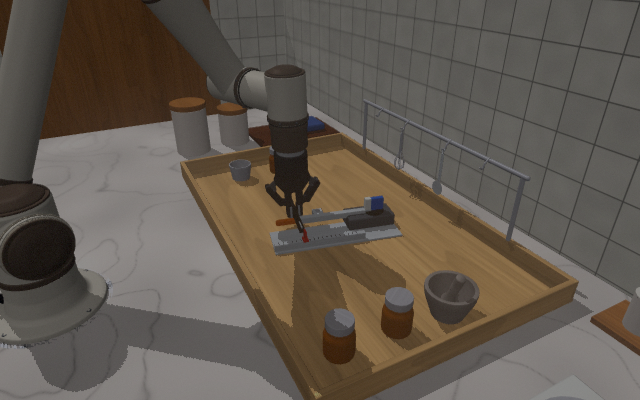

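The lever is shut and the bar is held. The bar's white line now sits about 2–3 mm past the fin, so I'll ease it back slightly.

```bash
python3 -m crank '[[-0.005,0,0,0],[-0.01,0,0,0],[-0.01,0,0,0],[-0.01,0,0,0],[-0.01,0,0,0],[-0.01,0,0,0],[-0.01,0,0,0],[-0.01,0,0,0]]'; python3 go.py 0.5841 0.0905 -0.002 167.8
python3 - <<'E'
from h import *
import cv2
im=r.read_camera('side')[:,:,::-1]
cv2.imwrite('pics/z14.png',cv2.resize(im[185:255,265:365],None,fx=8,fy=8,interpolation=cv2.INTER_CUBIC))
im=r.read_camera('top')[:,:,::-1]
cv2.imwrite('pics/t14.png',cv2.resize(im[200:270,270:370],None,fx=8,fy=8,interpolation=cv2.INTER_CUBIC))
E
```

```text
clock: 16.8
tool_pos: [0.5301, 0.0402, -0.0032]
orientation: [[-0.977, 0.209, 0.037], [0.209, 0.978, 0.008], [-0.034, 0.016, -0.999]]
wrist_force: [3.6, 1.9, 1.8]
finger_gap: 0.0107
clk 16.80 pos [ 0.5301  0.0402 -0.0032] yaw 167.9 gap 0.0107 F [3.6 1.9 1.8] j [ 22.  26. -29.   1. -33. -35.]
shift units [-0.212  0.302  0.006] turn units 0.001
```

View pics/z14.png

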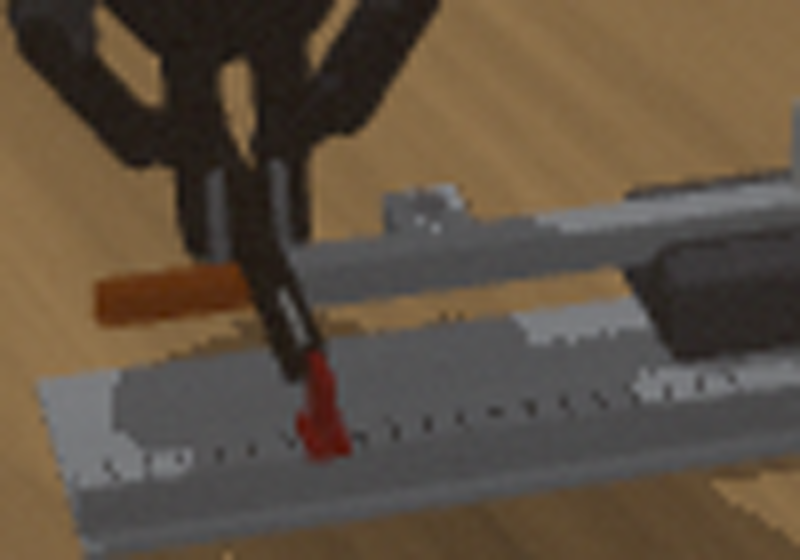

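View pics/t14.png

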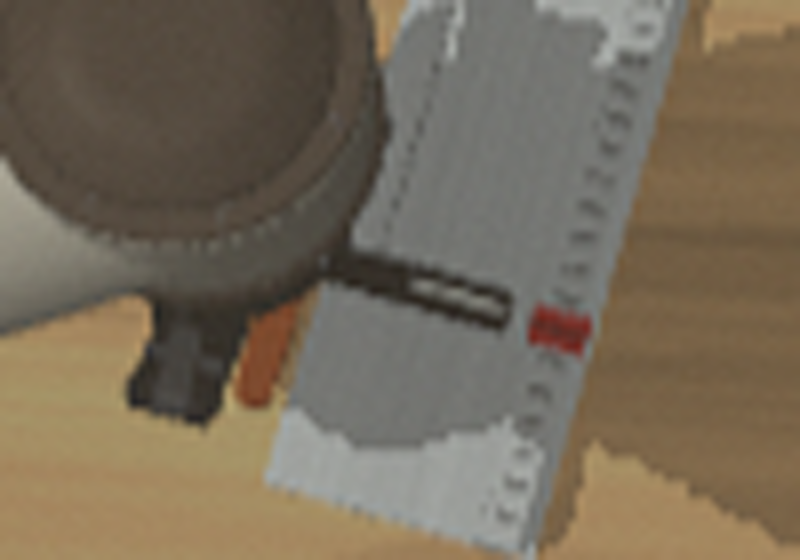

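The bar's white line, ending near (308,340) in the side crop and (500,305) in the top crop, now runs into the red fin in both views. The lever is parallel to the leg. Everything is at rest, so I'm handing in.

Run:
```python
from cell import r
print(r.finish_job())
s=r.sense();print(s['clock'],s['tool_pos'],s['finger_gap'],s['wrist_force'])
```

```text
the job is handed in; nothing more can be done
None
the job is handed in; nothing more can be done
```

The divider is set and I handed the job in at about 17 s, still holding the bar at the red marker. No verdict was reported.

- **Key:** I turned it clockwise by about 70°, with the leg still in. The last pictures of it show the blade parallel to the leg and the nose at the white line.
- **Bar:** I gripped it by its long arm and drew it out about 44 mm. I loosened the jaws to 14 mm to run the fingertips along it, then re-gripped at 60 N. In both cameras its white line runs into the red fin, to within roughly 2 mm. The finger gap reads 10.7 mm, about what it has read whenever the jaws were tight on the bar.
- **Lever:** the fingertips pushed it to its stop, where the contact force rose to about 12 N. Its tip measured at y ≈ 21–22 mm, against 20 mm when fully shut, so about 0.01–0.02 rad from closed.
- **Bystanders:** the jars, mortar and cup that show in the last wide picture look undisturbed. The jar beyond the arm is mostly hidden in that picture. The arm did not pass near any of them.

**What disagreed:**
- **Tool height:** the fingertips appeared about 25 mm higher in the pictures than the reported tool position. Because of this the first try at the key closed on air above it. I worked from the picture heights after that.
- **Marker position:** the side and top views differed by 2–3 mm on where the marker lies along the leg. I lined the bar up between the two.
- **Tool tilt:** the tool ended tilted by about 2°.

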